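# Move the desk row to the new rack in reverse order

### The arm

A 6-joint arm with a two-finger parallel gripper is mounted at the origin on the work surface; the furniture and walls round the work are solid. World frame = base frame: x ahead of the robot, y to its left, z up, the work surface at z = 0. Lengths are in mm, angles in degrees, forces in N, time in s.
With the tool pointing down it reaches from about 350 to 850 mm from the base axis. Payload 8.1 kg.
Tool frame: the origin (TCP) lies between the finger pads; the fingertips stand 25 mm ahead of it and the grasp point (between the pads) lies 6 mm ahead of it (r.tcp_to_tips is the distance from the TCP to the fingertips, in mm); z points along the fingers, y is the line along which they close (so a half turn about z gives the same grasp; the last joint's range is limited). The gripper opens to 85 mm and grips with 20 to 120 N. Pads are 22 mm wide; open, the fingers measure 114 mm over their backs; the gripper's body (76 mm by 85 mm) begins 54 mm behind the grasp point. The pads swing forward as they close: fully open they stand 13 mm farther back than shut.
Start: joints at [-73.018, 7.471, 85.268, -0, 87.261, -4.893], TCP at [223.575, -556.794, 256.292] pointing down, gripper open.
Joint ranges: [-169.43, 169.43], [-51.17, 129.36], [1.28, 143.12], [-76.62, 256.62], [0, 156.53], [-152.29, 152.29]. Speed limits (degrees/s): [136.94, 136.94, 159.86, 180, 180, 180].

### API

Orientations are given as [roll, pitch, yaw] about the fixed x, y, z axes, in that order (R = Rz(yaw) Ry(pitch) Rx(roll)).
In Python, from bench import r gives the robot as it stands.
- The arm moves only by the tool apply_moves, never from a script. Its arguments are lists of equal length, an entry for each row: "angular": the turn, a rotation vector about the world's x, y, z in units of 8 degrees (1.0 is 8 degrees), a list of three; "travel": the shift along the world's x, y, z in units of 40 mm (1.0 is 40 mm), a list of three; "jaw": the opening, from 0 (shut) to 1 (fully open). A call has 1 to 20 rows; each row shifts and turns the commanded pose from where the row before left it; what a row does not reach is not made up. A row lasts 1/8 s, in which the tool goes at most 62.5 mm and 10.7 degrees, less where a joint would pass 70% of its speed; a pose out of reach is approached as far as the arm can. A call is refused whole if a number of a shift passes 1 or a number of a turn 1, either way. A call with a gripper value outside its range is refused whole. The fingers move at their own pace and stop on an object; "force" is the grip in N (left out, the last holds). Time passes only in rows, so rows that do not move let the fingers close. It gives the time, the measured TCP pose, the force, the opening and the grip force at its end, in the units of the state.
- r.sense(): the state, without advancing time (a new reading comes with each control period).
- r.snapshot(name): name is "scene" or "top" or "wrist"; returns a dict with "color" (480x640x3 uint8, red, green, blue), "fx", "fy", "cx", "cy" (pixels), "distortion" ([k1, k2, p1, p2, k3] as OpenCV has them; the pictures are not rectified), "R" (3x3) and "t" (3): a world point X has camera coordinates R X + t; the wrist camera has in their place "mount" (4x4, takes a point from camera to tool coordinates, whose origin is the TCP and whose axes are the flange's). Camera axes: x right, y down, z forward; pixel columns grow to the right and rows downward; lengths in mm; the calibration is good to about 2 mm. A picture is of the moment at which its call begins: read the wrist's pose just before it. There is no depth.
- r.hand_in(): hands the job in; it is judged then, once.
The state is a dict: "time": time; "joint_pos": joint angles; "qd": joint speeds; "joint_efforts": joint torques, N m; "tool_pos": TCP position; "tcp_rot": TCP orientation; "ft_force": force on the tool from outside, world axes, zero at the start; "wrist_torque": the same for the moment, N m; "finger_gap": finger opening in mm; "grip_force": force on a finger pad.
Only numpy, scipy, OpenCV 4.12 (cv2) and the standard library are available. Lean on these libraries where they do the work, as an engineer would, in place of code of your own. Each camera call takes 0.05 s, during which the arm holds its last target. There are 200 camera calls.

### The job

My colleague sits across the table, so please move the four things from the low grey tray into the empty plywood rack in reverse order: what stands at the left end of the tray, seen from the robot, goes into the right-end bay of the rack, the second from the left into the second from the right, and so on. Set each one in the middle of its own bay, standing or lying on its underside as it does now, without knocking any of the four over.

Things in the scene. Friction and masses are not known exactly. Their poses are not given: they have to be found in the camera images.
- glue_stick_mid (a point): Glue stick standing on its base: the tallest thing of the row, a round upright tube 26 mm in diameter and 95 mm high. The point is at its centre, half-way up (47.5 mm).
- rubber_stamp_mid (a point): Hand stamp, plain wood, standing on its block: block 30 (x) x 46 (y) mm, 16 mm high, with a round turned knob about 24 mm across on it up to 64 mm; grasp the knob. The point is on the mid axis, 32 mm above the underside; x is the short side, y the long one.
- staples_box_mid (a point): Flat closed card box of staples, 36 (x) x 52 (y) x 18 (z) mm, lying flat; heavier and thicker than the eraser. The point is at its centre; y is the long side.
- eraser_mid (a point): Narrow flat eraser in a card sleeve, 22 (x) x 55 (y) x 12 (z) mm, lying flat; the lowest thing of the row. The point is at its centre; y is the long side.
- old_tray: Low grey metal tray, fixed, 80 (x) x 352 (y) x 10 mm, on which the four things stand in a row at the start, each on a cork pad; only its two ends are raised, to 22 mm. Origin: centre of the underside, on the table; y along the row, to the robot's left. Pads centred at x = 0, y = +126, +42, -42, -126 mm; their tops are 14 mm above the table.
- new_rack: Low plywood rack, fixed, empty at the start, 80 (x) x 352 (y) mm: four bays in a row between five ribs (5 mm thick, 22 mm high), open at front and back. Parallel to the old tray within 0.3 rad, before or behind it. Origin: centre of the underside, on the table; y along the row, to the robot's left. Bay centres at x = 0, y = +126, +42, -42, -126 mm; bays 79 mm wide; cork floors 14 mm above the table.
- pad_glue_stick: Square cork pad, fixed, 64 (x) x 66 (y) x 4 mm, on the old tray: the one on which the glue stick stands at the start; it shows that thing's place in the old row. Origin: centre of its underside, 10 mm above the table.
- pad_rubber_stamp: Square cork pad, fixed, 64 (x) x 66 (y) x 4 mm, on the old tray: the one on which the hand stamp stands at the start; it shows that thing's place in the old row. Origin: centre of its underside, 10 mm above the table.
- pad_staples_box: Square cork pad, fixed, 64 (x) x 66 (y) x 4 mm, on the old tray: the one on which the box of staples stands at the start; it shows that thing's place in the old row. Origin: centre of its underside, 10 mm above the table.
- pad_eraser: Square cork pad, fixed, 64 (x) x 66 (y) x 4 mm, on the old tray: the one on which the eraser stands at the start; it shows that thing's place in the old row. Origin: centre of its underside, 10 mm above the table.
There are look-alikes about, which are no part of the job. Of the things that look like the part that bears staples_box_mid, the larger one is meant.

How it is judged:
By the outcome, as a careful person would: the job done as asked, in the order asked, and still so for the second after the job is handed in, with the robot touching nothing.
It also fails if it takes over 99 s, if anything falls off the work surface, if the arm or the gripper's body presses on something with over 40 N, if the wrist force passes 120 N, or if a joint passes its speed limit or range.

## Working session

There is one attempt and no reset: what is moved stays moved. The work goes in short steps, Python scripts to look and compute and a tool call to move; the robot and the scene stay as the last step left them, time stands still between calls to the robot, and variables do not carry over. Pictures are saved under pics/ and viewed, at most 14 in all, crops included, and the job is handed in when it is done.

Besides the shell and the picture viewer there is one more tool, called after "Emit:" as name(argument=value, ...) on one line, values as JSON. apply_moves: Moves the arm, as the interface text tells. Its arguments: {"type":"object","properties":{"angular":{"type":"array"},"travel":{"type":"array"},"jaw":{"type":"array"},"force":{"type":"number"}},"required":["angular","travel","jaw"]}

```bash
mkdir -p pics; ls; python3 - <<'E'
from bench import r
import cv2,pickle
for n in("scene","top"):
    s=r.snapshot(n); cv2.imwrite(f"pics/{n}0.png",s["color"][:,:,::-1]); pickle.dump(s,open(f"{n}0.pkl","wb"))
    print(n,s["fx"],s["R"],s["t"],s["distortion"])
print(r.sense())
E
```

```text
pics
scene 596.9101081629913 [[-0.88203995 -0.47115705  0.00406941]
 [-0.37001781  0.68730129 -0.625063  ]
 [ 0.29170593 -0.55283629 -0.7805637 ]] [417.15532377 303.02677513 783.47845385] [0.0312284 0.        0.        0.        0.       ]
top 494.0904068949425 [[ 0.01781164 -0.99944715 -0.02807387]
 [-0.99944179 -0.01700377 -0.0287572 ]
 [ 0.02826394  0.02857041 -0.99919211]] [-96.3434499  516.49060971 928.0995265 ] [-0.05414878  0.          0.          0.          0.        ]
{'time': 0.1, 'joint_pos': array([-7.30159135e+01,  7.51376851e+00,  8.53232428e+01,  1.47270366e-03,
        8.72601726e+01, -4.89269334e+00]), 'qd': array([ 0.03947828, -0.0709225 , -0.11035086,  0.01060601, -0.02156329,
       -0.0343832 ]), 'joint_efforts': array([ 2.22264345e-03, -5.70951319e+01, -5.01942301e+01, -1.93187097e-04,
        8.13948456e-03, -4.43319902e-05]), 'tool_pos': array([ 223.46827425, -556.34988491,  255.31618815]), 'tcp_rot': array([-1.79903296e+02, -9.75434150e-03,  2.18767000e+01]), 'ft_force': array([-0.57186088,  0.72329522,  0.16174004]), 'wrist_torque': array([ 0.01356449, -0.00208383, -0.01290274]), 'grip_force': 0.0, 'finger_gap': 85.60859977686299}
```

View pics/top0.png

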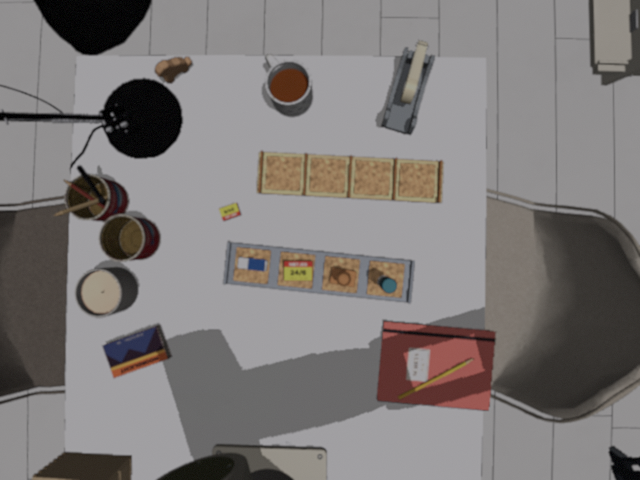

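View pics/scene0.png

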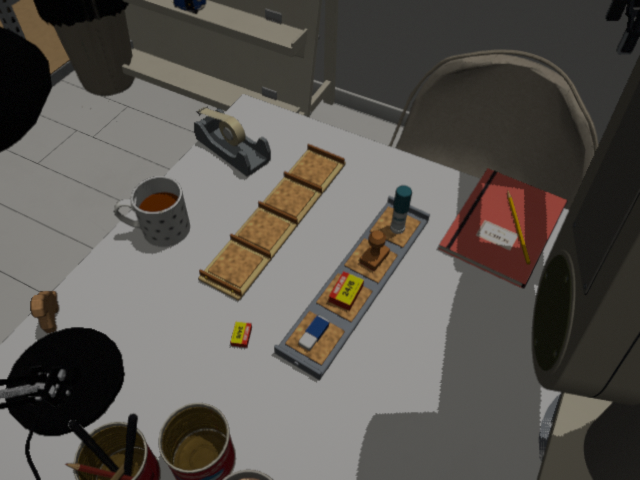

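The top view shows the rack at (258–443, 150–203) and the tray at (225–413, 242–302). From the left the tray holds eraser, staples box, stamp and glue stick. I'll enlarge for exact pixels.

```bash
python3 - <<'E'
import cv2
a=cv2.imread("pics/top0.png")[235:310,215:425]; cv2.imwrite("pics/c1.png",cv2.resize(a,(798,285),interpolation=cv2.INTER_CUBIC))
b=cv2.imread("pics/top0.png")[140:215,250:460]
cv2.imwrite("pics/c2.png",cv2.vconcat([cv2.resize(x,(798,285),interpolation=cv2.INTER_CUBIC) for x in(b,a)]))
a=cv2.imread("pics/scene0.png")[175:375,190:440]; cv2.imwrite("pics/c3.png",cv2.resize(a,(750,600),interpolation=cv2.INTER_CUBIC))
E
```

```text
(no output)
```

View pics/c2.png

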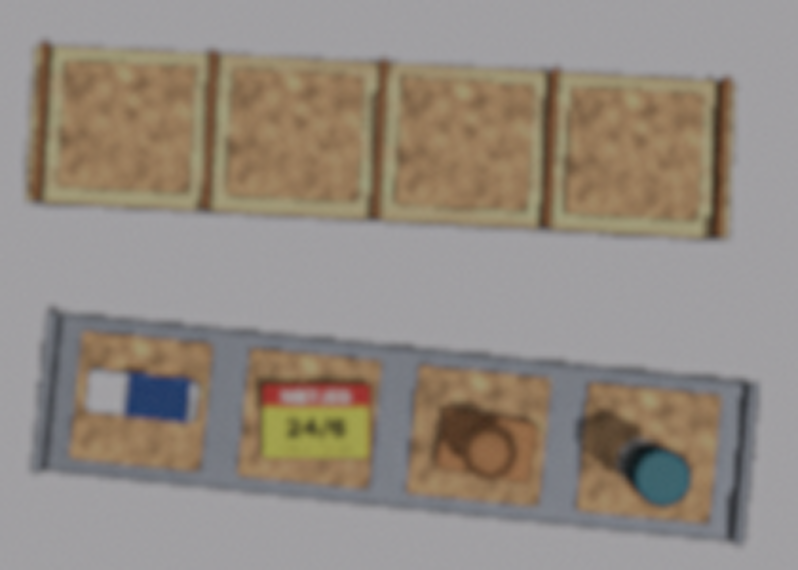

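View pics/c3.png

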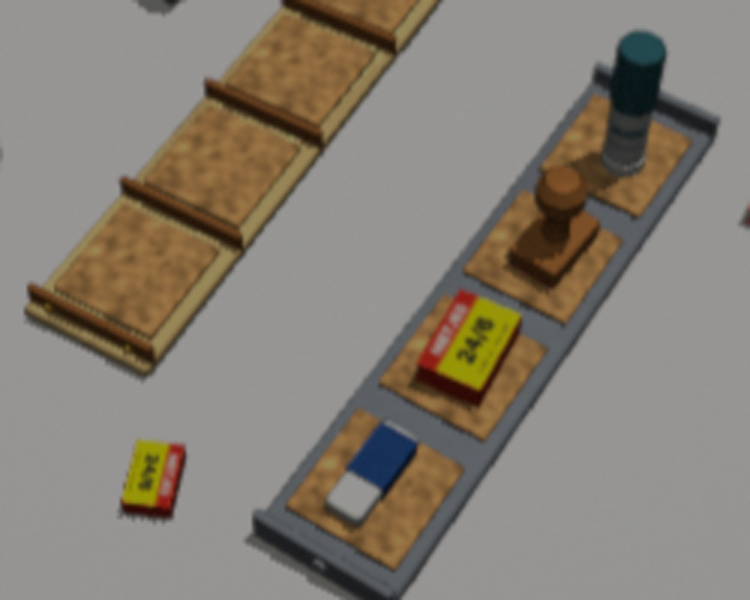

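```bash
cat > h.py <<'E'
import cv2,pickle,numpy as np
def ray(s,u,v):
    K=np.array([[s["fx"],0,s["cx"]],[0,s["fy"],s["cy"]],[0,0,1]])
    x,y=cv2.undistortPoints(np.array([[[u,v]]],float),K,np.array(s["distortion"],float))[0,0]
    R=np.array(s["R"]);return -R.T@np.array(s["t"]),R.T@np.array([x,y,1])
def onz(s,u,v,z):
    c,d=ray(s,u,v);return (c+d*(z-c[2])/d[2])[:2]
def row(P):  # fit origin,yaw from points at y=126..-126
    P=np.array(P);c=P.mean(0);y=np.array([126,42,-42,-126.])
    s=(P*y[:,None]).sum(0)/(y**2).sum();th=np.degrees(np.arctan2(-s[0],s[1]))
    u=s/np.hypot(*s);return c,th,np.hypot(*s),[(c+u*a).round(1) for a in y],P.round(1)
E
python3 - <<'E'
from h import *
s=pickle.load(open("top0.pkl","rb"));q=pickle.load(open("scene0.pkl","rb"))
T=lambda u,v,z:onz(s,u/3.8+215-.37,(v-285)/3.8+235-.37,z)
B=lambda u,v,z:onz(s,u/3.8+250-.37,v/3.8+140-.37,z)
S=lambda u,v,z:onz(q,u/3+190-.33,v/3+175-.33,z)
print("rack",row([B(126,126,14),B(296,134,14),B(465,143,14),B(635,154,14)]))
print("tray",row([T(142,400,14),T(310,418,14),T(480,435,14),T(650,451,14)]))
def box(F,C,z):
    P=np.array([F(*c,z) for c in C]);print(P.mean(0).round(1),[np.hypot(*(P[i]-P[i-1])).round(1) for i in range(4)],
     "longdir deg from y",[np.degrees(np.arctan2(-(a-b)[0],(a-b)[1])).round(1) for a,b in((P[0],P[1]),(P[3],P[2]))])
print("er");box(T,[(90,368),(197,376),(192,420),(87,411)],26)
box(S,[(326,497),(389,422),(418,437),(360,522)],26)
print("st");box(T,[(262,383),(371,381),(371,457),(264,460)],32)
box(S,[(418,367),(474,291),(521,314),(477,387)],32)
print("stamp",T(491,451,78),S(562,185,72),"block",T(485,443,30));box(S,[(510,238),(552,189),(598,228),(552,274)],30)
print("glue",T(662,477,109),S(640,47,109),S(624,160,14))
E
```

```text
rack (array([ 623.52177594, -141.81569483]), np.float64(-2.3214186721887327), np.float64(1.0000424595079205), [array([628.6, -15.9]), array([625.2, -99.9]), array([ 621.8, -183.8]), array([ 618.4, -267.7])], array([[ 628.3,  -15.7],
       [ 625.5, -100.2],
       [ 622.2, -183.8],
       [ 618.1, -267.6]]))
tray (array([443.32971477, -86.55673063]), np.float64(-4.617239363446695), np.float64(0.9991959721501011), [array([453.5,  39. ]), array([446.7, -44.7]), array([ 439.9, -128.4]), array([ 433.2, -212.1])], array([[ 453.7,   38.9],
       [ 446.5,  -44.6],
       [ 439.7, -128.5],
       [ 433.4, -212. ]]))
er
[457.2  37.2] [np.float64(21.1), np.float64(52.8), np.float64(21.6), np.float64(51.8)] longdir deg from y [np.float64(-3.1), np.float64(-3.7)]
[453.6  37.7] [np.float64(21.2), np.float64(51.7), np.float64(16.6), np.float64(54.5)] longdir deg from y [np.float64(-8.2), np.float64(-3.3)]
st
[446.3 -49.3] [np.float64(37.2), np.float64(52.8), np.float64(36.7), np.float64(51.8)] longdir deg from y [np.float64(2.1), np.float64(2.8)]
[442.7 -49.3] [np.float64(31.6), np.float64(55.5), np.float64(27.8), np.float64(50.3)] longdir deg from y [np.float64(-4.5), np.float64(-0.7)]
stamp [ 436.09856702 -132.64202144] [ 434.02799522 -131.98388263] block [ 436.80570491 -130.7175087 ]
[ 435.6 -132.5] [np.float64(31.5), np.float64(41.4), np.float64(35.2), np.float64(40.3)] longdir deg from y [np.float64(-8.2), np.float64(-13.1)]
glue [ 428.07199956 -207.41558317] [ 426.87374081 -207.09886772] [ 425.19191175 -209.14021119]
```

Emit:
apply_moves(angular=[[0,0,0.82],[0,0,0.82],[0,0,0.82],[0,0,0.82],[0,0,0.82],[0,0,0.82],[0,0,0.82],[0,0,0.82],[0,0,0.82],[0,0,0.82],[0,0,0]], travel=[[0.51,0.87,-0.1],[0.51,0.87,-0.1],[0.51,0.87,-0.1],[0.51,0.87,-0.1],[0.51,0.87,-0.1],[0.51,0.87,-0.1],[0.51,0.87,-0.1],[0.51,0.87,-0.1],[0.51,0.87,-0.1],[0.51,0.87,-0.1],[0,0,0]], jaw=[1,1,1,1,1,1,1,1,1,1,1], force=30)

```text
time: 1.48
tool_pos: [428.1, -206.5, 215.5]
tcp_rot: [-179.9, -0.1, 87.7]
ft_force: [-0.2, -0.7, 0.7]
finger_gap: 85.1
grip_force: 0.0
```

```bash
python3 - <<'E'
from bench import r
import cv2,pickle
st=r.sense();s=r.snapshot("wrist");s["st"]=st
cv2.imwrite("pics/w1.png",s["color"][:,:,::-1]); pickle.dump(s,open("w1.pkl","wb"))
print(r.tcp_to_tips,st["tool_pos"],st["tcp_rot"],s["mount"])
E
```

```text
25.0 [ 428.12215989 -206.47996434  215.52786934] [-1.79945977e+02 -7.13846588e-02  8.77329155e+01] [[-4.64190031e-04 -9.46104272e-01 -3.23861839e-01  8.29900357e+01]
 [ 9.99997508e-01 -1.14643164e-03  1.91580150e-03  3.52988139e-01]
 [-2.18383344e-03 -3.23860143e-01  9.46102446e-01 -1.16738803e+02]
 [ 0.00000000e+00  0.00000000e+00  0.00000000e+00  1.00000000e+00]]
```

View pics/w1.png

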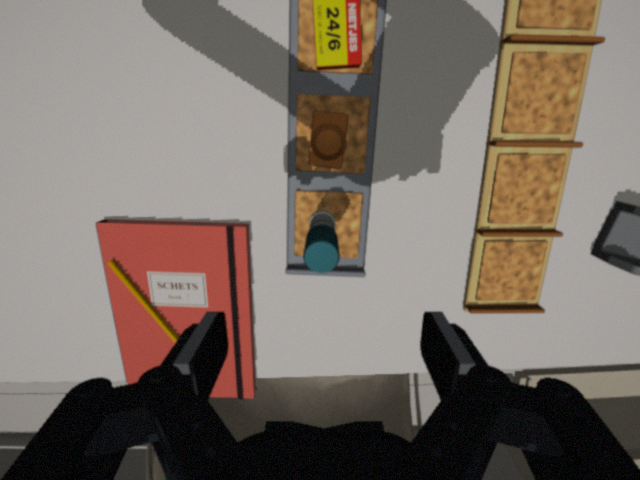

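The wrist view shows the glue top at (321,252), the knob at (329,140), and the rack bays at (508,271), (523,188) and (543,93). I'll cross-check these against the fixed cameras.

```bash
cat >> h.py <<'E'
from scipy.spatial.transform import Rotation as Ro
def wr(s):
    M=np.eye(4);M[:3,:3]=Ro.from_euler("xyz",s["st"]["tcp_rot"],degrees=True).as_matrix();M[:3,3]=s["st"]["tool_pos"]
    I=np.linalg.inv(M@s["mount"]);s["R"]=I[:3,:3];s["t"]=I[:3,3];return s
E
python3 - <<'E'
from h import *
s=wr(pickle.load(open("w1.pkl","rb")))
for n,u,v,z in(("glue",321,252,109),("knob",329,140,78),("bay-126",508,271,14),("bay-42",523,188,14),("bay42",543,93,14)):print(n,onz(s,u,v,z).round(1))
P=[onz(s,u,v,30) for u,v in((313,112),(349,113),(344,167),(309,165))];print(np.round(P,1),np.mean(P,0))
q=pickle.load(open("top0.pkl","rb"));p=pickle.load(open("scene0.pkl","rb"))
a,b=ray(q,142,118);c,d=ray(p,75,348)
k=np.linalg.lstsq(np.c_[b,-d],c-a,rcond=None)[0];print("lamp",a+b*k[0],c+d*k[1])
E
```

```text
glue [ 426.9 -205.5]
knob [ 435.5 -132.1]
bay-126 [ 614.5 -268.7]
bay-42 [ 617.5 -183.9]
bay42 [ 623.8 -101.2]
[[ 423.8 -110.8]
 [ 453.6 -112.8]
 [ 448.4 -156.7]
 [ 418.2 -153.8]] [ 435.99107368 -133.53109787]
lamp [716.63692523 235.71654646  71.64434612] [713.58535108 233.98504553  70.1555823 ]
```

Emit:
apply_moves(angular=[[0,0,0],[0,0,0],[0,0,0],[0,0,0],[0,0,0],[0,0,0],[0,0,0],[0,0,0],[0,0,0],[0,0,0],[0,0,0]], travel=[[-0.02,-0.01,-0.7],[0,0,-0.7],[0,0,-0.7],[0,0,-0.7],[0,0,-0.7],[0,0,0],[0,0,0],[0,0,0],[0,0,0],[0,0,0],[0,0,0]], jaw=[1,1,1,1,1,1,0.1,0.1,0.1,0.1,0.1], force=30)

```text
time: 2.9
tool_pos: [427.3, -209.5, 77.0]
tcp_rot: [179.9, 0.0, 87.5]
ft_force: [-1.7, -0.5, 4.8]
finger_gap: 24.7
grip_force: 31.8
```

Emit:
apply_moves(angular=[[0,0,0],[0,0,0],[0,0,0],[0,0,0],[0,0,0],[0,0,0],[0,0,0],[0,0,0],[0,0,0],[0,0,0],[0,0,0]], travel=[[0,0,0.4],[0,0,0.8],[0.4,0.1,0.3],[0.8,0.3,0],[0.8,0.8,0],[0.8,0.8,0],[0.8,0.8,0],[0.8,0.8,0],[0.4,0.7,0],[0.2,0.4,0],[0,0,0]], jaw=[0.1,0.1,0.1,0.1,0.1,0.1,0.1,0.1,0.1,0.1,0.1])

```text
time: 4.28
tool_pos: [626.8, -20.4, 136.6]
tcp_rot: [-180.0, 0.0, 87.6]
ft_force: [0.5, -0.0, 0.9]
finger_gap: 24.8
grip_force: 31.5
```

```bash
python3 - <<'E'
from bench import r
import cv2,pickle
st=r.sense();s=r.snapshot("wrist");s["st"]=st
cv2.imwrite("pics/w2.png",s["color"][:,:,::-1]); pickle.dump(s,open("w2.pkl","wb"))
print(st["tool_pos"],st["tcp_rot"],st["finger_gap"])
E
```

```text
[626.80207929 -20.44331327 136.55497228] [-1.79988623e+02  3.62025830e-03  8.75682037e+01] 24.771258326452177
```

View pics/w2.png

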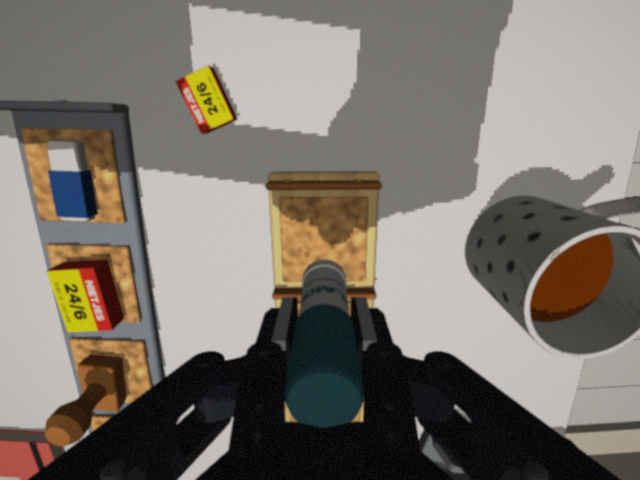

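```bash
python3 - <<'E'
from h import *
s=wr(pickle.load(open("w2.pkl","rb")))
for n,u,v,z in(("ribL",324.5,185,22),("ribR",325,292,22),("cork l",279,196,14),("cork r",368,197,14),("cork l2",276,285,14),("cork r2",373,285,14),("gluebase left edge",325,260,74),("mug",470,240,50),("mug",525,330,90)):print(n,onz(s,u,v,z).round(1))
E
```

```text
ribL [630.   25.5]
ribR [627.  -54.6]
cork l [597.6  17.9]
cork r [660.4  14.4]
cork l2 [589.4 -51. ]
cork r2 [664.1 -54.3]
gluebase left edge [628.7  -8.3]
mug [720.1  -8.3]
mug [739.  -49.1]
```

Emit:
apply_moves(angular=[[0,0,0],[0,0,0],[0,0,0],[0,0,0],[0,0,0],[0,0,0],[0,0,0],[0,0,0]], travel=[[0.04,0.1,-0.4],[0,0,-0.4],[0,0,-0.4],[0,0,-0.15],[0,0,-0.07],[0,0,-0.04],[0,0,0],[0,0,0]], jaw=[0.1,0.1,0.1,0.1,0.1,0.1,0.1,0.1])

```text
time: 5.32
tool_pos: [628.7, -17.2, 78.5]
tcp_rot: [179.9, 0.0, 87.5]
ft_force: [-0.0, -0.3, -0.6]
finger_gap: 24.4
grip_force: 31.5
```

Emit:
apply_moves(angular=[[0,0,0],[0,0,0],[0,0,0]], travel=[[0,0,-0.03],[0,0,0],[0,0,0]], jaw=[0.1,0.1,0.1])

```text
time: 5.7
tool_pos: [628.7, -17.2, 77.1]
tcp_rot: [180.0, 0.0, 87.5]
ft_force: [0.3, 1.0, 2.3]
finger_gap: 24.7
grip_force: 31.5
```

Emit:
apply_moves(angular=[[0,0,0],[0,0,0],[0,0,0],[0,0,0],[0,0,0],[0,0,0],[0,0,0],[0,0,0],[0,0,-0.2],[0,0,-0.2],[0,0,-0.2],[0,0,0],[0,0,0],[0,0,0]], travel=[[0,0,0],[0,0,0],[0,0,0.3],[0,0,0.7],[0,0,0.8],[0,0,0.2],[-0.8,-0.48,0],[-0.8,-0.48,0],[-0.8,-0.48,0],[-0.8,-0.48,0],[-0.8,-0.48,0],[-0.6,-0.36,0],[-0.22,-0.12,0],[0,0,0]], jaw=[0.4,0.6,0.7,0.7,0.7,0.7,0.8,0.8,0.8,0.8,0.8,0.8,0.8,0.8])

```text
time: 7.45
tool_pos: [435.5, -132.5, 156.7]
tcp_rot: [180.0, -0.0, 82.6]
ft_force: [0.1, -0.3, 0.0]
finger_gap: 67.9
grip_force: 0.0
```

```bash
python3 - <<'E'
from bench import r
import cv2,pickle
st=r.sense();s=r.snapshot("wrist");s["st"]=st
t=r.snapshot("top")["color"][:,:,::-1]
pickle.dump(s,open("w3.pkl","wb"))
w=s["color"][:,:,::-1]
cv2.imwrite("pics/w3.png",cv2.vconcat([cv2.resize(w,(640,480))[:300], cv2.resize(t[140:230,250:460],(640,274),interpolation=cv2.INTER_CUBIC)]))
print(st["tool_pos"],st["tcp_rot"],st["finger_gap"])
E
```

```text
[ 435.53498591 -132.46881946  156.65364937] [ 1.79983958e+02 -8.96092698e-03  8.26230305e+01] 67.90651776460601
```

View pics/w3.png

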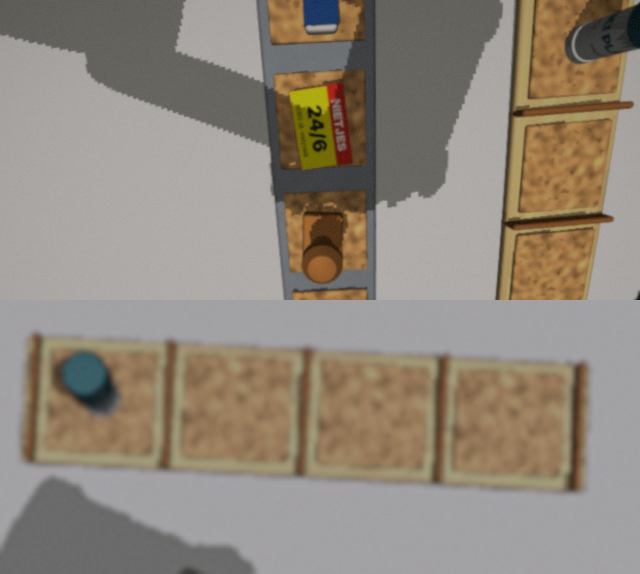

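```bash
python3 - <<'E'
from h import *
q=pickle.load(open("top0.pkl","rb"));k=640/210
print("glue",onz(q,250+86/k-.33,140+73/k-.33,109))
s=wr(pickle.load(open("w3.pkl","rb")))
print("knob",onz(s,322,264,78),"block",onz(s,304,212,30),onz(s,342,212,30))
P=np.array([onz(s,u,v,32) for u,v in((290,89),(343,84),(352,160),(301,170))]);print(P.round(1),P.mean(0))
for a,b in((P[0],P[3]),(P[1],P[2])):d=a-b;print(np.degrees(np.arctan2(-d[0],d[1])))
print("rib84/0",onz(s,572,108,22),onz(s,559,220,22))
E
```

```text
glue [629.82220407 -17.13406523]
knob [ 435.64740128 -129.1577125 ] block [ 425.29661181 -106.37328836] [ 452.74217564 -109.95607284]
[[428.5 -23.7]
 [462.9 -25.2]
 [463.7 -73.9]
 [427.8 -76.1]] [445.70061534 -49.71718527]
-0.7182184004712897
0.8874003505608054
rib84/0 [620.75570351 -58.38290807] [ 618.31011684 -139.49395341]
```

Emit:
apply_moves(angular=[[0,0,0],[0,0,0],[0,0,0],[0,0,0],[0,0,0],[0,0,0],[0,0,0],[0,0,0],[0,0,0]], travel=[[0.01,0.07,-0.7],[0,0,-0.7],[0,0,-0.5],[0,0,-0.23],[0,0,0],[0,0,0],[0,0,0],[0,0,0],[0,0,0]], jaw=[0.8,0.8,0.8,0.8,0.8,0.1,0.1,0.1,0.1], force=30)

```text
time: 8.68
tool_pos: [436.6, -129.8, 72.3]
tcp_rot: [179.9, 0.0, 82.7]
ft_force: [-0.9, 1.8, 5.6]
finger_gap: 23.2
grip_force: 36.0
```

Emit:
apply_moves(angular=[[0,0,0],[0,0,0],[0,0,0.16],[0,0,0.16],[0,0,0.16],[0,0,0.16],[0,0,0],[0,0,0],[0,0,0],[0,0,0]], travel=[[0,0,0.4],[0,0,0.7],[0.5,0.1,0.1],[0.8,0.13,0],[0.8,0.13,0],[0.8,0.13,0],[0.8,0.13,0],[0.7,0.1,0],[0.3,0.04,0],[0,0,0]], jaw=[0.1,0.1,0.1,0.1,0.1,0.1,0.1,0.1,0.1,0.1])

```text
time: 9.93
tool_pos: [624.1, -99.2, 119.7]
tcp_rot: [-180.0, 0.0, 87.8]
ft_force: [-0.5, 0.1, -1.0]
finger_gap: 23.8
grip_force: 35.1
```

```bash
python3 - <<'E'
from bench import r
import cv2,pickle
st=r.sense();s=r.snapshot("wrist");s["st"]=st
cv2.imwrite("pics/w4.png",s["color"][:,:,::-1]); pickle.dump(s,open("w4.pkl","wb"))
print(st["tool_pos"],st["tcp_rot"],st["finger_gap"])
E
```

```text
[624.06133649 -99.17310399 119.69936979] [-1.79983852e+02  2.74950691e-03  8.78153063e+01] 23.76503895057771
```

View pics/w4.png

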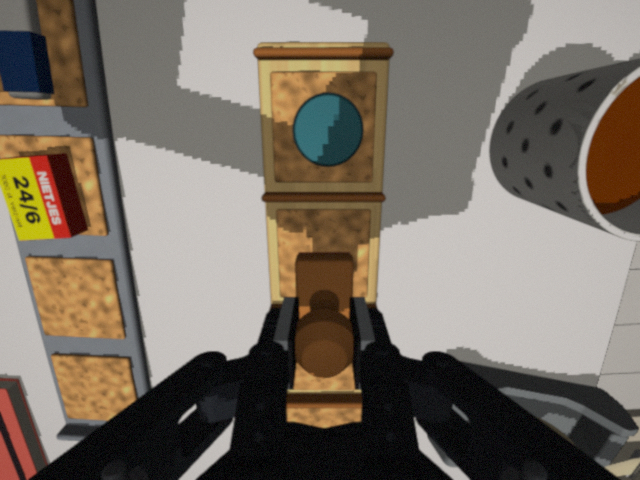

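```bash
python3 - <<'E'
from h import *
s=wr(pickle.load(open("w4.pkl","rb")))
for n,u,v,z in(("rib168",323,51,22),("rib84",323.5,196,22),("cork",279,209,14),("cork",371,209,14),("blk",296,254,78),("blk",352,253,78),("glue",328,130,109)):print(n,onz(s,u,v,z).round(1))
E
```

```text
rib168 [629.1  24.6]
rib84 [626.2 -57.5]
cork [596.3 -66.5]
cork [657.4 -68.9]
blk [611.9 -75.1]
blk [639.5 -75.6]
glue [629.3 -17.2]
```

Emit:
apply_moves(angular=[[0,0,0],[0,0,0],[0,0,0],[0,0,0],[0,0,0],[0,0,0],[0,0,0]], travel=[[0,-0.01,-0.4],[0,0,-0.4],[0,0,-0.2],[0,0,-0.1],[0,0,-0.06],[0,0,0],[0,0,0]], jaw=[0.1,0.1,0.1,0.1,0.1,0.1,0.1])

```text
time: 10.85
tool_pos: [624.4, -99.7, 73.6]
tcp_rot: [179.9, 0.0, 87.8]
ft_force: [0.3, -0.7, -0.8]
finger_gap: 23.6
grip_force: 35.1
```

Emit:
apply_moves(angular=[[0,0,0],[0,0,0],[0,0,0]], travel=[[0,0,-0.03],[0,0,-0.01],[0,0,0]], jaw=[0.1,0.1,0.1])

```text
time: 11.22
tool_pos: [624.4, -99.6, 72.4]
tcp_rot: [179.9, 0.0, 87.8]
ft_force: [-2.2, 0.9, 5.2]
finger_gap: 23.4
grip_force: 35.9
```

Emit:
apply_moves(angular=[[0,0,0],[0,0,0],[0,0,0],[0,0,0],[0,0,0],[0,0,0],[0,0,0.2],[0,0,0.2],[0,0,0],[0,0,0],[0,0,0],[0,0,0]], travel=[[0,0,0],[0,0,0],[0,0,0.3],[0,0,0.7],[0,0,0.3],[-0.8,0.2,0],[-0.8,0.2,0],[-0.8,0.25,0],[-0.8,0.25,0],[-0.8,0.22,0],[-0.48,0.13,0],[0,0,0]], jaw=[0.4,0.6,0.7,0.7,0.7,0.8,0.8,0.8,0.8,0.8,0.8,0.8])

```text
time: 12.72
tool_pos: [444.1, -49.3, 123.6]
tcp_rot: [180.0, 0.0, 91.0]
ft_force: [0.4, -0.5, 0.5]
finger_gap: 68.4
grip_force: 0.0
```

```bash
python3 - <<'E'
from bench import r
import cv2,pickle
st=r.sense();s=r.snapshot("wrist");s["st"]=st
cv2.imwrite("pics/w5.png",s["color"][:,:,::-1]); pickle.dump(s,open("w5.pkl","wb"))
print(st["tool_pos"],st["tcp_rot"],st["finger_gap"])
E
```

```text
[444.10457613 -49.33572372 123.60815771] [1.79977307e+02 5.66919349e-03 9.10088337e+01] 68.39303717253347
```

View pics/w5.png

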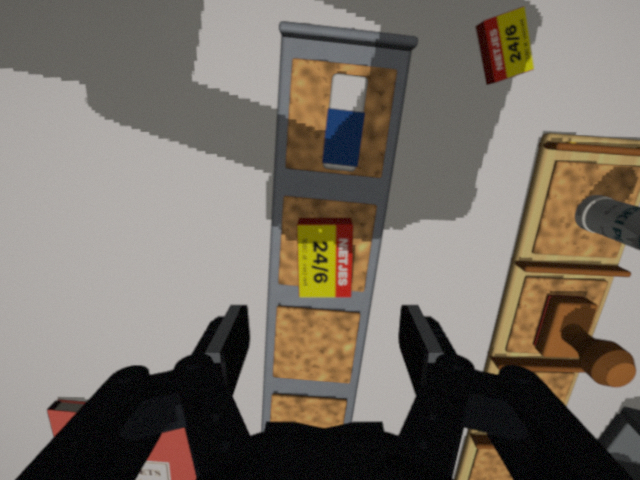

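```bash
python3 - <<'E'
from h import *
s=wr(pickle.load(open("w5.pkl","rb")))
for z,C in((32,((298,224),(351,222),(352,296),(299,297))),(26,((333,73),(366,74),(359,167),(323,164)))):
    P=np.array([onz(s,u,v,z) for u,v in C]);print(P.round(1),P.mean(0))
    for a,b in((P[0],P[3]),(P[1],P[2])):d=a-b;print(np.degrees(np.arctan2(-d[0],d[1])))
E
```

```text
[[428.2 -24.5]
 [461.5 -22.7]
 [464.5 -74.6]
 [428.5 -75.9]] [445.65081319 -49.43544861]
0.32654531980738194
3.2168125917185124
[[448.2  63.2]
 [467.   63.1]
 [465.5  10.8]
 [443.3  12.2]] [456.00755393  37.34599202]
-5.433473835271111
-1.6160605137202217
```

Emit:
apply_moves(angular=[[0,0,0.08],[0,0,0],[0,0,0],[0,0,0],[0,0,0],[0,0,0]], travel=[[0.04,0.02,-0.7],[0,0,-0.7],[0,0,-0.4],[0,0,-0.2],[0,0,0],[0,0,0]], jaw=[0.8,0.8,0.8,0.8,0.8,0.8])

```text
time: 13.52
tool_pos: [447.2, -49.0, 44.4]
tcp_rot: [179.9, 0.0, 91.6]
ft_force: [-0.3, -0.0, -0.7]
finger_gap: 67.9
grip_force: 0.0
```

Emit:
apply_moves(angular=[[0,0,0],[0,0,0],[0,0,0],[0,0,0],[0,0,0],[0,0,0]], travel=[[-0.03,-0.01,-0.06],[0,0,0],[0,0,0],[0,0,0],[0,0,0],[0,0,0]], jaw=[0.7,0.1,0.1,0.1,0.1,0.1], force=35)

```text
time: 14.28
tool_pos: [445.5, -49.3, 41.5]
tcp_rot: [180.0, 0.0, 91.6]
ft_force: [-0.5, 0.2, 4.3]
finger_gap: 35.0
grip_force: 36.4
```

Emit:
apply_moves(angular=[[0,0,0],[0,0,0],[0,0,-0.16],[0,0,-0.16],[0,0,-0.16],[0,0,0],[0,0,0],[0,0,0],[0,0,0],[0,0,0]], travel=[[0,0,0.4],[0.2,-0.2,0.6],[0.5,-0.6,0],[0.7,-0.7,0],[0.8,-0.7,0],[0.8,-0.5,0],[0.8,-0.4,0],[0.4,-0.2,0],[0.2,-0.06,0],[0,0,0]], jaw=[0.1,0.1,0.1,0.1,0.1,0.1,0.1,0.1,0.1,0.1])

```text
time: 15.52
tool_pos: [621.1, -183.4, 81.2]
tcp_rot: [-180.0, -0.0, 87.8]
ft_force: [-1.1, 0.2, -0.4]
finger_gap: 34.9
grip_force: 35.7
```

```bash
python3 - <<'E'
from bench import r
import cv2,pickle
st=r.sense();s=r.snapshot("wrist");s["st"]=st
cv2.imwrite("pics/w6.png",s["color"][:,:,::-1]); pickle.dump(s,open("w6.pkl","wb"))
print(st["tool_pos"],st["tcp_rot"],st["finger_gap"])
E
```

```text
[ 621.11552018 -183.39975727   81.22841252] [-1.79980125e+02 -1.07644623e-02  8.77985834e+01] 34.859558458296675
```

View pics/w6.png

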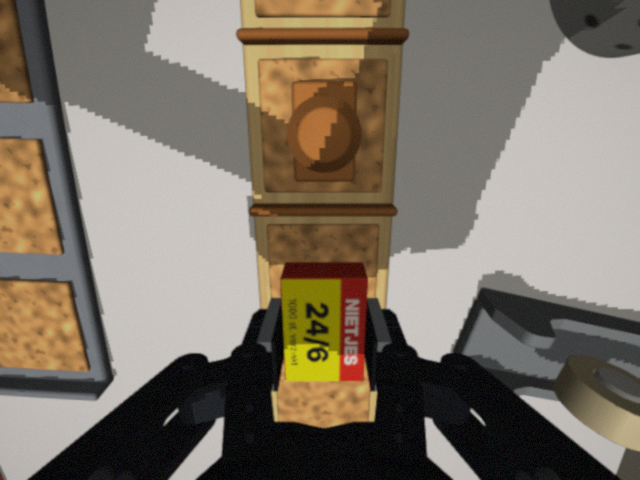

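```bash
python3 - <<'E'
from h import *
s=wr(pickle.load(open("w6.pkl","rb")))
for n,u,v,z in(("rib84",323,34,22),("rib0",323,210,22),("cork",267,225,14),("cork",379,225,14),("top l",283,279,71.7),("top r",366,278,71.7),("top bl",278,381,71.7),("top br",364,381,71.7),("knob",325,132,78),("blk",291,82,30),("blk",356,181,30),("disp",450,362,30),("disp",482,278,30)):print(n,onz(s,u,v,z).round(1))
E
```

```text
rib84 [626.2 -60. ]
rib0 [ 623.  -141.7]
cork [ 591.4 -150.9]
cork [ 653.8 -153.3]
top l [ 606.2 -157.9]
top r [ 639.7 -158.8]
top bl [ 599.9 -208.5]
top br [ 638.9 -210.1]
knob [ 625.3 -102. ]
blk [611.  -80.4]
blk [ 639.7 -126. ]
disp [ 694.7 -234.8]
disp [ 707.6 -180.7]
```

Emit:
apply_moves(angular=[[0,0,0],[0,0,0],[0,0,0],[0,0,0],[0,0,0],[0,0,0]], travel=[[0,0,-0.4],[0,0,-0.35],[0,0,-0.15],[0,0,-0.07],[0,0,0],[0,0,0]], jaw=[0.1,0.1,0.1,0.1,0.1,0.1])

```text
time: 16.32
tool_pos: [621.6, -183.7, 42.7]
tcp_rot: [180.0, 0.0, 87.8]
ft_force: [-0.8, -0.3, -0.2]
finger_gap: 35.0
grip_force: 35.7
```

Emit:
apply_moves(angular=[[0,0,0],[0,0,0],[0,0,0],[0,0,0],[0,0,0],[0,0,0],[0,0,0],[0,0,0],[0,0,-0.1],[0,0,-0.06],[0,0,0],[0,0,0],[0,0,0],[0,0,0],[0,0,0]], travel=[[0,0,-0.03],[0,0,0],[0,0,0],[0,0,0],[0,0,0.3],[0,0,0.8],[-0.3,0,0.8],[-0.8,0.6,0.1],[-0.8,0.8,0],[-0.8,0.8,0],[-0.8,0.8,0],[-0.5,0.9,0],[-0.13,0.9,0],[0,0.72,0],[0,0,0]], jaw=[0.1,0.1,0.5,0.6,0.65,0.7,0.7,0.7,0.7,0.7,0.7,0.7,0.7,0.7,0.7])

```text
time: 18.2
tool_pos: [456.2, 38.7, 122.1]
tcp_rot: [179.9, -0.0, 86.7]
ft_force: [1.1, 0.3, -0.3]
finger_gap: 59.7
grip_force: 0.0
```

```bash
python3 - <<'E'
from bench import r
import cv2,pickle
st=r.sense();s=r.snapshot("wrist");s["st"]=st
cv2.imwrite("pics/w7.png",s["color"][:,:,::-1]); pickle.dump(s,open("w7.pkl","wb"))
print(st["tool_pos"],st["tcp_rot"],st["finger_gap"])
E
```

```text
[456.17419866  38.7055471  122.10291407] [ 1.79919633e+02 -1.87345878e-02  8.66726926e+01] 59.69184050113932
```

View pics/w7.png

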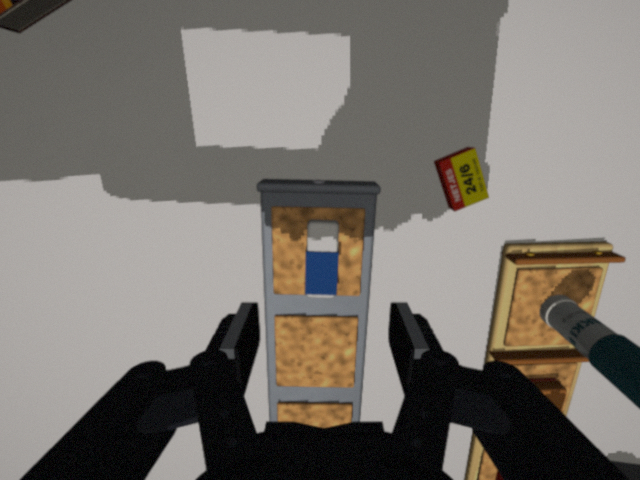

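Emit:
apply_moves(angular=[[0,0,0],[0,0,0],[0,0,0],[0,0,0],[0,0,0],[0,0,0]], travel=[[0,-0.04,-0.7],[0,0,-0.7],[0,0,-0.4],[0,0,-0.2],[0,0,0],[0,0,0]], jaw=[0.7,0.7,0.7,0.7,0.6,0.6])

```text
time: 19.0
tool_pos: [456.8, 35.5, 42.0]
tcp_rot: [179.9, -0.0, 86.5]
ft_force: [0.4, -0.4, -0.0]
finger_gap: 51.2
grip_force: 0.0
```

```bash
python3 - <<'E'
from h import *
s=wr(pickle.load(open("w7.pkl","rb")))
P=np.array([onz(s,u,v,26) for u,v in((307,222),(338,223),(336,297),(305,296))]);print(P.round(1),P.mean(0))
E
```

```text
[[447.8  64.5]
 [467.6  62.7]
 [463.9   9.6]
 [442.4  11.7]] [455.42759141  37.10800474]
```

Emit:
apply_moves(angular=[[0,0,0],[0,0,0],[0,0,0],[0,0,0],[0,0,0],[0,0,0],[0,0,0]], travel=[[-0.02,0.04,-0.02],[0,0,0],[0,0,0],[0,0,0],[0,0,0],[0,0,0],[0,0,0]], jaw=[0.6,0.4,0.1,0.1,0.1,0.1,0.1], force=30)

```text
time: 19.88
tool_pos: [455.5, 37.3, 40.7]
tcp_rot: [180.0, -0.0, 86.5]
ft_force: [-1.0, 1.0, 5.0]
finger_gap: 19.9
grip_force: 30.2
```

Emit:
apply_moves(angular=[[0,0,0],[0,0,0],[0,0,0],[0,0,0],[0,0,0.1],[0,0,0.05],[0,0,0],[0,0,0],[0,0,0],[0,0,0],[0,0,0],[0,0,0]], travel=[[0,0,0.4],[0,-0.3,0.6],[0,-0.7,0],[0.2,-0.9,0],[0.4,-0.9,0],[0.4,-0.9,0],[0.5,-0.9,0],[0.7,-0.9,0],[0.8,-0.9,0],[0.7,-0.8,0],[0.37,-0.42,0],[0,0,0]], jaw=[0.1,0.1,0.1,0.1,0.1,0.1,0.1,0.1,0.1,0.1,0.1,0.1])

```text
time: 21.38
tool_pos: [618.5, -268.8, 80.8]
tcp_rot: [180.0, 0.0, 87.6]
ft_force: [-0.6, -0.0, -0.1]
finger_gap: 20.1
grip_force: 29.5
```

```bash
python3 - <<'E'
from bench import r
import cv2,pickle
st=r.sense();s=r.snapshot("wrist");s["st"]=st
cv2.imwrite("pics/w8.png",s["color"][:,:,::-1]); pickle.dump(s,open("w8.pkl","wb"))
print(st["tool_pos"],st["tcp_rot"],st["finger_gap"])
E
```

```text
[ 618.46350512 -268.81428884   80.80757379] [1.79976810e+02 2.15394083e-02 8.76475641e+01] 20.130224997609588
```

View pics/w8.png

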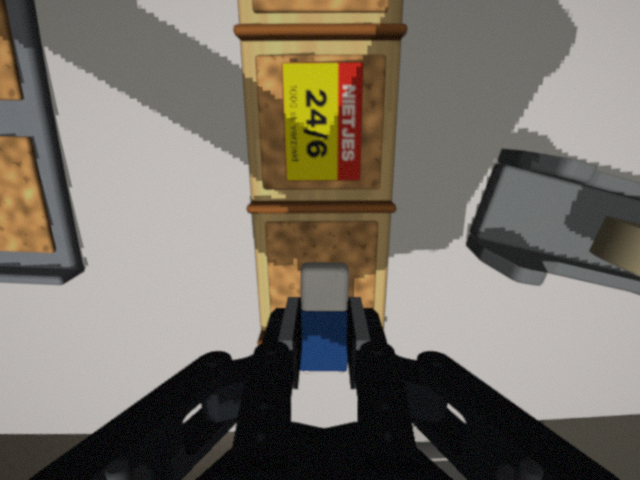

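```bash
python3 - <<'E'
from h import *
s=wr(pickle.load(open("w8.pkl","rb")))
for n,u,v,z in(("rib-84",322,207,22),("cork",266,223,14),("cork",379,223,14),("eraser l",325,270,66),("eraser l",325,264,66),("er br",324,370,66)):print(n,onz(s,u,v,z).round(1))
E
```

```text
rib-84 [ 620.  -225.4]
cork [ 588.5 -234.9]
cork [ 651.2 -237.6]
eraser l [ 620.7 -242.3]
eraser l [ 620.8 -239.6]
er br [ 618.1 -293. ]
```

Emit:
apply_moves(angular=[[0,0,0],[0,0,0],[0,0,0],[0,0,0],[0,0,0],[0,0,0]], travel=[[0,0.03,-0.4],[0,0,-0.35],[0,0,-0.15],[0,0,-0.07],[0,0,0],[0,0,0]], jaw=[0.1,0.1,0.1,0.1,0.1,0.1])

```text
time: 22.18
tool_pos: [618.3, -266.6, 42.0]
tcp_rot: [179.9, 0.0, 87.7]
ft_force: [-0.4, -0.8, -0.9]
finger_gap: 19.9
grip_force: 29.5
```

Settle 1 mm, release, then retreat up and back.

Emit:
apply_moves(angular=[[0,0,0],[0,0,0],[0,0,0],[0,0,0],[0,0,0],[0,0,0],[0,0,0],[0,0,0],[0,0,0],[0,0,0],[0,0,0],[0,0,0],[0,0,0]], travel=[[0,-0.01,-0.03],[0,0,0],[0,0,0],[0,0,0],[0,0,0.3],[0,0,0.8],[0,0,0.9],[0,0,0.9],[-0.9,-0.5,0.5],[-0.9,-0.9,0],[-0.9,-0.9,0],[-0.9,-0.9,0],[0,0,0]], jaw=[0.1,0.1,0.4,0.55,0.6,0.6,0.6,0.6,0.6,0.6,0.6,0.6,0.6])

```text
time: 23.8
tool_pos: [471.6, -397.5, 177.4]
tcp_rot: [180.0, 0.1, 87.5]
ft_force: [-0.0, 0.6, 0.3]
finger_gap: 51.2
grip_force: 0.0
```

```bash
python3 - <<'E'
from bench import r
import cv2
t=r.snapshot("top")["color"][:,:,::-1];q=r.snapshot("scene")["color"][:,:,::-1]
cv2.imwrite("pics/f.png",cv2.vconcat([cv2.resize(t[140:215,250:460],(640,229),interpolation=cv2.INTER_CUBIC),cv2.resize(q[130:330,180:440],(470,361))[:, :].copy() if 0 else cv2.resize(q[130:305,180:480],(640,371))]))
E
```

```text
(no output)
```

View pics/f.png

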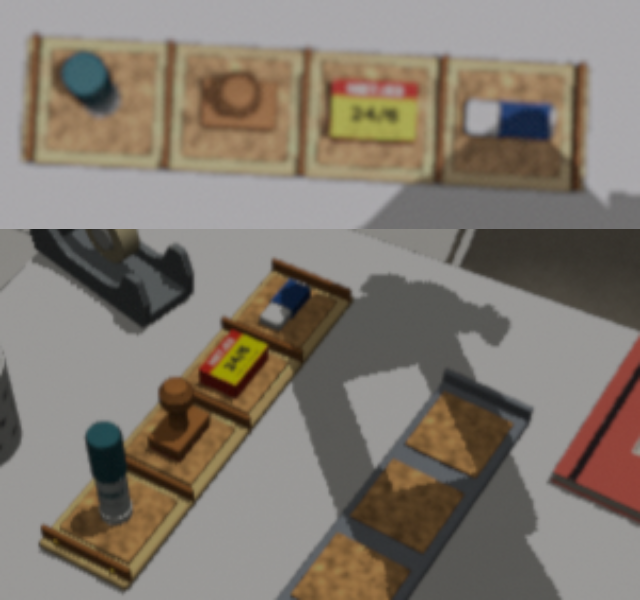

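All four are upright and centred in their bays. From the left the rack holds glue, stamp, staples and eraser, and the arm is clear.

```bash
python3 -c "
from bench import r
print(r.hand_in())"
```

```text
the job is handed in; nothing more can be done
None
```

The four things are now in the rack in reverse order: glue stick, stamp, staples box and eraser from the left, each upright or flat as before and centred to within about 2 mm; the job was handed in at about 24 s.

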